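Load the resin mill and hold its lid at pulse

ROBOT

A 6-joint arm with a two-finger parallel gripper is mounted at the origin on the work surface; the furniture and walls round the work are solid. World frame = base frame: x ahead of the robot, y to its left, z up, the work surface at z = 0. Lengths are in mm, angles in rad, forces in N, time in s.
With the tool pointing down it reaches from about 350 to 775 mm from the base axis. Payload 7.3 kg.
Tool frame: the origin (TCP) lies at the very end of the fingers, on their centre line; the grasp point (between the pads) lies 19 mm behind it; z points along the fingers, y is the line along which they close (so a half turn about z gives the same grasp; the last joint's range is limited). The gripper opens to 92 mm and grips with 3 to 60 N. Pads are 19 mm wide; open, the fingers measure 130 mm over their backs; the gripper's body (75 mm by 190 mm) begins 47 mm behind the grasp point.
Start: joints at [0.975, 0.342, 1.524, -0, 1.275, -0.146], TCP at [228.253, 472.81, 189.841] pointing down, gripper open.
Joint ranges: [-2.53, 2.53], [-0.77, 2.02], [0.04, 2.7], [-1, 4.14], [0.28, 2.66], [-3.11, 3.11]. Speed limits (rad/s): [2.57, 2.57, 3.14, 3.14, 3.14, 3.14].

INTERFACE

Orientations are given as a unit quaternion [x, y, z, w].
In Python, from station import ctrl, kinematics, cams gives the robot as it stands. The module is installed in compiled form; this text tells all that it offers. Calls block until the motion is done:
- ctrl.reach(position, orientation): joint-space move of the TCP to a pose.
- ctrl.move_l(position, velocity=150, ori=None, stop_force=None): straight line of the TCP; ori=None keeps the orientation; velocity is the mean speed in mm/s. With stop_force (N) it stops when the force on the tool has changed by that much, and returns True; else False.
- ctrl.set_joints(angles): joint-space move.
- ctrl.set_gripper(opening, grasp_force=None): finger opening in mm; grasp_force is the grip in N (None keeps the last); returns when the fingers have stopped.
- ctrl.dwell(seconds).
- kinematics.solve_ik(position, orientation): joint angles nearest the present ones, or None.
- cams.grab_frame(name): name is "scene" or "side" or "wrist"; returns the picture (420x560x3 uint8, red, green, blue); there is no depth.
- cams.calibration(name): a dict with "mtx" (3x3 intrinsics, pixels), "distortion" ([k1, k2, p1, p2, k3] as OpenCV has them; the pictures are not rectified), "eye" and "attitude" of the camera in the world; the wrist camera has in their place "tool_from_camera" (4x4, takes a point from camera to tool coordinates, whose origin is the TCP and whose axes are the flange's). Camera axes: x right, y up, looking along -z (the intrinsics and any distortion apply to the point x, -y, -z); pixel columns grow to the right and rows downward; lengths in mm; the calibration is good to about 2 mm. A picture is of the moment at which its call begins: read the wrist's pose just before it. calibration takes no time and is no camera call.
A pose or a line that the arm cannot do raises ctrl.MotionError and nothing moves.
- ctrl.job_done(): hands the job in; it is judged then, once.
Readings, each from a call of its own:
- ctrl.get_time(): time.
- ctrl.get_q(): joint angles.
- ctrl.get_joint_velocities(): joint speeds.
- ctrl.get_tau(): joint torques, N m.
- ctrl.get_tcp_pos(): TCP position.
- ctrl.get_tcp_rot(): TCP orientation.
- ctrl.get_contact_force(): force on the tool from outside, world axes, zero at the start.
- ctrl.get_ft_torque(): the same for the moment, N m.
- ctrl.get_opening(): finger opening in mm.
- ctrl.get_grip_force(): force on a finger pad.
Only numpy, scipy, OpenCV 4.12 (cv2) and the standard library are available. Lean on these libraries where they do the work, as an engineer would, in place of code of your own. Each camera call takes 0.05 s, during which the arm holds its last target. There are 200 camera calls.

TASK

Tip the four lumps of resin from the steel scoop into the bowl of the mill and lay the scoop back flat on the bench. Then fit the mill's lid, its two lobes down through the gaps in the collar, and turn it clockwise against the spring until its orange pointers stand at the orange pulse marks, half-way to the lock; never let it click into the lock at the red marks, and do not disturb the bottles and the tin standing about. Finish while still gripping the lid and holding it at pulse: let go and the spring turns it back.

Things in the scene. Friction and masses are not known exactly. Their poses are not given: they have to be found in the camera images.
- mill: The mill, fixed to the bench: dark blue-grey cylinder 116 mm across, 105 mm tall, steel collar on top. Origin under its centre, z up, +x and -x point to the collar's two gaps, marked white on its black rim; half a turn makes no difference. Seen from above, clockwise of each white mark come an orange pulse mark (its middle 30 degrees on, 8 degrees wide) and a red lock mark (65 degrees).
- mill_mouth (a point): Centre of the mill's mouth, level with the collar's top face; axes as the mill's. The mouth is 73 mm across; the bowl under it 71 mm across, its floor 55 mm below this point. When seated, the lid's disc lies on the collar with the lid's grip point 28 mm above this point.
- mill_gap (a point): Middle of one gap of the collar (the +x one; the other is opposite), at the top face, 41 mm from the mill's axis. Each gap is 19 mm wide, reaches to 45 mm from the axis and leads down through a lip 5 mm thick into a channel under it, 12 mm tall. A stop in the channel blocks counter-clockwise turning.
- pulse_ring (a joint): Spring ring in the collar, rad, 0 at rest, growing clockwise from above; the lid's lobes meet it 0.07 rad past mid-gap, then it turns with the lid. Resists with 0.05 Nm at 0, 0.1 Nm at 0.45, and turns the lid back when let go. Pointers at the middle of the orange marks: about 0.45. From 0.74 sprung balls resist with 0.2 Nm more; past 0.9 they click and lock the lid.
- lid_grip (a point): Grip point of the lid, on its axis, in the black grip bar: 58 mm long along x, 16 mm thick along y, 32 mm tall over the dark grey disc (95 mm across, 6 mm thick). This point is 22 mm above the disc's top, 10 mm below the bar's top, 41 mm above the plug's foot, on which the lid stands at first. z up. Mass about 0.11 kg.
- lid_foot (a point): Centre of the underside of the lid's plug; axes as the lid's grip. The plug is 68 mm across and 13 mm deep below the disc, with two round lobes at its foot on +x and -x: 14 mm across, 6 mm tall, reaching out to 42 mm from the axis. Orange pointers on the disc's top stand over the lobes. Half a turn makes no difference.
- scoop_grip (a point): Middle of the scoop's black handle: a bar 70 mm long along x, 15 mm wide along y, 18 mm tall, this point 25 mm above the scoop's underside. +x points to the pan and its open lip, z up; the pan's back wall is 40 mm ahead of this point, the lip 130 mm. Mass about 0.11 kg empty.
- scoop_lip (a point): Middle of the open front lip of the scoop, on the pan's floor, 3 mm above its underside; axes as the handle's. The pan is polished steel, 90 mm long, 56 mm wide, walls 24 mm tall, the sides sloping to 7 mm at the front. Lumps begin to slide at about 15 to 25 degrees of tilt and run out by 50 degrees.
- lump_1_center (a point): Centre of lump 1 of four amber-coloured lumps of hard resin, about 20 x 17 x 14 mm, 10 g each, lying loose in the rear of the scoop's pan.
- lump_2_center (a point): Centre of lump 2 of four amber-coloured lumps of hard resin, about 20 x 17 x 14 mm, 10 g each, lying loose in the rear of the scoop's pan.
- lump_3_center (a point): Centre of lump 3 of four amber-coloured lumps of hard resin, about 20 x 17 x 14 mm, 10 g each, lying loose in the rear of the scoop's pan.
- lump_4_center (a point): Centre of lump 4 of four amber-coloured lumps of hard resin, about 20 x 17 x 14 mm, 10 g each, lying loose in the rear of the scoop's pan.
- atomiser_2: Silver-capped glass atomiser 18 mm across, 80 mm tall, standing; origin under its centre. A bystander.
- atomiser_1: Black-capped glass atomiser 18 mm across, 80 mm tall, standing; origin under its centre. A bystander.
- dropper: Amber dropper bottle with black cap, 39 mm across, 102 mm tall, standing; origin under its centre. A bystander.
- tin: Round tin with a green top, 59 mm across, 26 mm tall; origin under its centre. A bystander.
Mind the look-alikes: they are no part of the job. Of the things that look like the part that bears lid_grip, take the one that is farthest from the robot's base at the start.

How it is judged (in metres and radians):
On the way, in this order (a step that is already met when the one before it is completed fails the run):
1. the scoop is tipped over the mouth of the mill (angle between scoop_grip's own z axis and vertical above 0.35 rad and horizontal distance between scoop_lip and mill_mouth below 0.06 m and z of scoop_lip in the frame of mill_mouth above 0 m), for 0.1 s.
2. all four lumps lie in the bowl and the scoop lies flat on the bench, let go (horizontal distance between each of lump_1_center, lump_2_center, lump_3_center, lump_4_center and mill_mouth below 0.036 m and z of lump_1_center in the frame of mill_mouth between -0.06 and -0.016 m and z of lump_2_center in the frame of mill_mouth between -0.06 and -0.016 m and z of lump_3_center in the frame of mill_mouth between -0.06 and -0.016 m and z of lump_4_center in the frame of mill_mouth between -0.06 and -0.016 m and height (world z) of scoop_grip below 0.029 m and angle between scoop_grip's own z axis and vertical below 0.1 rad and contact force between scoop and the fingers below 0.1 N), for 0.2 s.
3. the lid is seated on the collar, its lobes down in the gaps (z of lid_grip in the frame of mill_mouth below 0.0315 m and horizontal distance between lid_grip and mill_mouth below 0.005 m and angle between lid_grip's own z axis and vertical below 0.06 rad and value of joint pulse_ring below 0.3 rad), for 0.05 s.
At the end, for the whole second after the job is handed in: Lumps in the bowl; scoop flat on the bench, let go; lid seated flat on the collar (within 5 mm of the axis) and held still in the fingers (over 2 N) with the spring ring at 0.30 to 0.62 rad, round the orange pulse mark (all of step 2 and z of lid_grip in the frame of mill_mouth below 0.0315 m and horizontal distance between lid_grip and mill_mouth below 0.005 m and angle between lid_grip's own z axis and vertical below 0.06 rad and value of joint pulse_ring between 0.3 and 0.62 rad and velocity of joint pulse_ring between -0.1 and 0.1 rad/s and contact force between lid and the fingers above 2 N); the arm keeps its last pose, push and grip.
It fails at once if the lid clicks into the lock (value of joint pulse_ring above 0.88 rad).
It fails at once if the silver-capped atomiser is moved by more than 30 mm or tipped (distance of atomiser_2 from where it was at the start of the episode above 0.03 m or angle between atomiser_2's own z axis and vertical above 0.35 rad).
It fails at once if the black-capped atomiser is moved by more than 30 mm or tipped (distance of atomiser_1 from where it was at the start of the episode above 0.03 m or angle between atomiser_1's own z axis and vertical above 0.35 rad).
It fails at once if the amber dropper bottle is moved by more than 30 mm or tipped (distance of dropper from where it was at the start of the episode above 0.03 m or angle between dropper's own z axis and vertical above 0.35 rad).
It fails at once if the green-topped tin is moved by more than 30 mm or tipped (distance of tin from where it was at the start of the episode above 0.03 m or angle between tin's own z axis and vertical above 0.35 rad).
It also fails if it takes over 64 s, if anything falls off the work surface, if the arm or the gripper's body presses on something with over 40 N, if the wrist force passes 120 N, or if a joint passes its speed limit or range.

## Working session

There is one attempt and no reset: what is moved stays moved. The work goes in short steps, each a Python script; the robot and the scene stay as the last script left them, time stands still between calls to the robot, and variables do not carry over. Pictures are saved under pics/ and viewed, at most 10 in all, crops included, and the job is handed in when it is done.

```bash
mkdir -p pics
python3 - <<'E'
from station import ctrl,kinematics,cams
import cv2,numpy as np
for n in ["scene","side","wrist"]:
    c=cams.calibration(n); print(n,{k:np.round(v,4).tolist() for k,v in c.items()})
print(ctrl.get_tcp_pos(),ctrl.get_tcp_rot(),ctrl.get_time())
ims=[cams.grab_frame(n) for n in ["scene","side","wrist"]]
for n,i in zip("abc",ims): cv2.imwrite(f"pics/{n}0.png",cv2.cvtColor(i,cv2.COLOR_RGB2BGR))
cv2.imwrite("pics/scene1.png",cv2.cvtColor(cv2.resize(ims[0],(800,600),interpolation=cv2.INTER_CUBIC),cv2.COLOR_RGB2BGR))
cv2.imwrite("pics/side1.png",cv2.cvtColor(cv2.resize(ims[1],(800,600),interpolation=cv2.INTER_CUBIC),cv2.COLOR_RGB2BGR))
E
```

```text
scene {'mtx': [[408.9216, 0.0, 281.0657], [0.0, 408.9216, 212.0284], [0.0, 0.0, 1.0]], 'distortion': [-0.109, 0.0, 0.0, 0.0, 0.0], 'eye': [-27.3828, -193.5328, 654.0803], 'attitude': [0.3542, -0.2072, -0.4782, 0.7765]}
side {'mtx': [[545.9305, 0.0, 270.0724], [0.0, 545.9305, 210.5619], [0.0, 0.0, 1.0]], 'distortion': [-0.0118, 0.0, 0.0, 0.0, 0.0], 'eye': [528.9786, 1165.0395, 853.0694], 'attitude': [-0.0017, 0.4593, 0.8883, 0.0026]}
wrist {'mtx': [[323.2922, 0.0, 283.3219], [0.0, 323.2922, 210.8684], [0.0, 0.0, 1.0]], 'distortion': [-0.0775, 0.0, 0.0, 0.0, 0.0], 'tool_from_camera': [[0.0004, 0.966, 0.2584, 68.8788], [1.0, -0.0002, -0.0006, -0.4418], [-0.0005, 0.2584, -0.966, -195.0845], [0.0, 0.0, 0.0, 1.0]]}
[227.97115397 472.39606875 189.1367669 ] [ 2.23005530e-01  9.74816865e-01 -7.30524477e-04 -2.81117908e-04] 0.0
```

View pics/scene1.png

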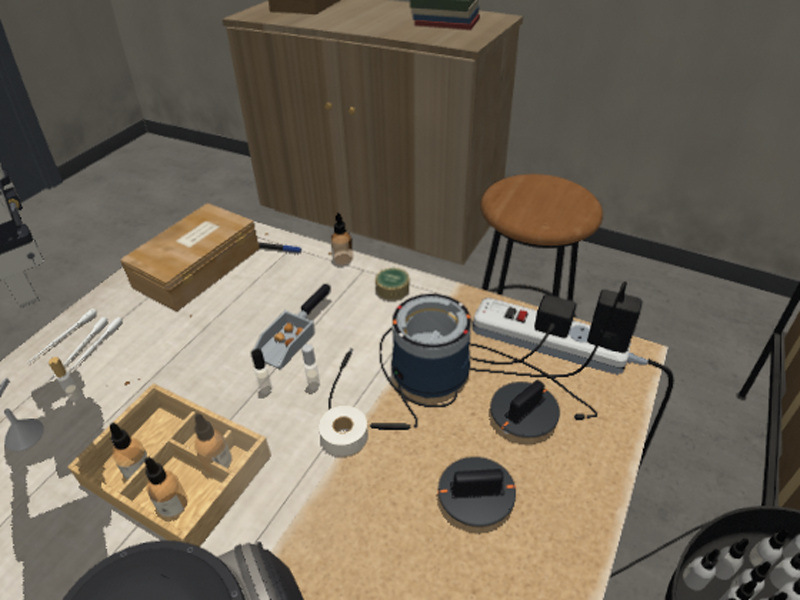

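View pics/side1.png

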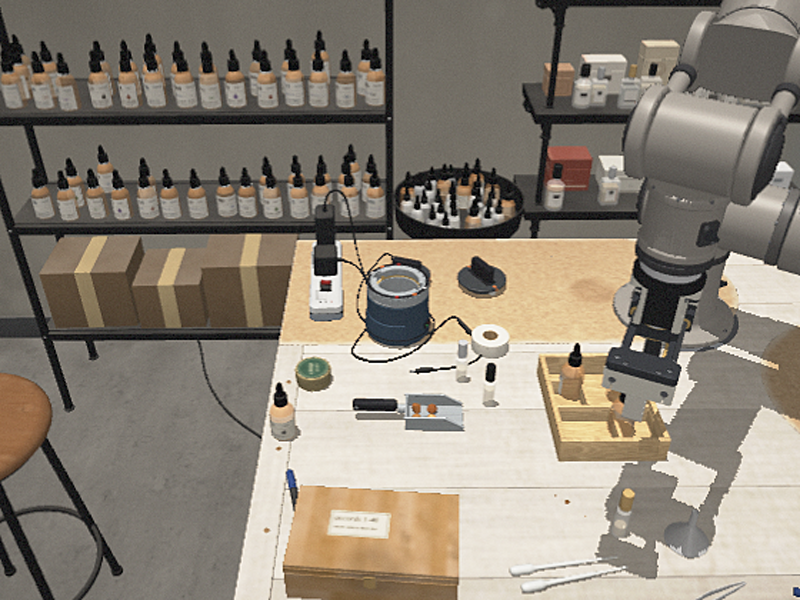

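Scene picture (800-wide pixels): the mill stands at (430,345). The scoop has its handle at (315,298) and its pan at (283,335). The atomisers are black (262,370) and silver (311,367), with the dropper at (342,245) and the tin at (393,283). There are two lids, at (525,410) and (477,492). The first looks farther from the base, and I'll confirm that by measurement.

```bash
cat > h.py <<'E'
from station import ctrl,kinematics,cams
import cv2,numpy as np
from scipy.spatial.transform import Rotation as R
def cam(n,pos=None,rot=None):
    c=cams.calibration(n); K=np.array(c["mtx"],float); d=np.array(c["distortion"],float)
    if n=="wrist":
        T=np.array(c["tool_from_camera"]); Rt=R.from_quat(rot).as_matrix()
        return K,d,Rt@T[:3,3]+pos,Rt@T[:3,:3]
    return K,d,np.array(c["eye"],float),R.from_quat(c["attitude"]).as_matrix()
def ray(C,px):
    K,d,e,A=C; u=cv2.undistortPoints(np.array([[px]],float),K,d)[0,0]
    v=A@np.array([u[0],-u[1],-1.]); return e,v
def onz(C,px,z):
    e,v=ray(C,px); return e+v*(z-e[2])/v[2]
def proj(C,P):
    K,d,e,A=C; q=(np.atleast_2d(P)-e)@A; q=q*[1,-1,-1]
    return cv2.projectPoints(q,np.zeros(3),np.zeros(3),K,d)[0][:,0]
def down(yaw): # tool z down, tool x axis at yaw in world
    return R.from_matrix(np.array([[np.cos(yaw),np.sin(yaw),0],[np.sin(yaw),-np.cos(yaw),0],[0,0,-1]])).as_quat()
def wrist(name,crop=None,scale=None):
    p,r=ctrl.get_tcp_pos(),ctrl.get_tcp_rot(); im=cams.grab_frame("wrist")
    np.savez(f"pics/{name}.npz",p=p,r=r)
    im=cv2.cvtColor(im,cv2.COLOR_RGB2BGR); cv2.imwrite(f"pics/{name}_raw.png",im)
    cv2.imwrite(f"pics/{name}.png",cv2.resize(im,(800,600),interpolation=cv2.INTER_CUBIC))
def wcam(name):
    z=np.load(f"pics/{name}.npz"); return cam("wrist",z["p"],z["r"])
E
python3 - <<'E'
from h import *
np.set_printoptions(precision=1,suppress=True)
S=cam("scene");D=cam("side");k=.7
for n,p,z in [("mill top",(431,320),105),("lidA disc",(525,412),19),("lidB",(477,495),19),("lidA bar+",(541,386),51),("lidA bar-",(514,412),51),("h far",(323,290),34),("h near",(308,308),34),("lip L",(253,355),3),("lip R",(279,365),3),("silv",(312,388),0),("black",(263,389),0),("drop",(342,262),0),("tin",(393,280),26)]:
    print("scene",n,onz(S,np.array(p)*k,z))
for n,p,z in [("mill",(398,279),105),("lid",(482,280),19),("h far",(355,405),34),("h near",(397,405),34),("lipL",(463,395),3),("lipR",(461,430),3),("silv",(461,380),0),("black",(490,403),0),("drop",(284,437),0),("tin",(313,368),26)]:
    print("side",n,onz(D,np.array(p)*k,z))
E
```

```text
scene mill top [505.8  45.4 105. ]
scene lidA disc [ 480.2 -109.2   19. ]
scene lidB [334.7 -97.7  19. ]
scene lidA bar+ [ 505.9 -118.9   51. ]
scene lidA bar- [ 448.4 -100.6   51. ]
scene h far [561.7 266.6  34. ]
scene h near [513.6 263.9  34. ]
scene lip L [411.8 302.8   3. ]
scene lip R [413.1 253.9   3. ]
scene silv [399.7 185.4   0. ]
scene black [365.4 249.    0. ]
scene drop [676.8 303.9   0. ]
scene tin [643.9 179.5  26. ]
side mill [508.6  44.2 105. ]
side lid [345.  -79.4  19. ]
side h far [577.9 284.   34. ]
side h near [513.6 284.6  34. ]
side lipL [406.5 228.8   3. ]
side lipR [416.1 307.8   3. ]
side silv [406.3 188.8  -0. ]
side black [364.6 244.8   0. ]
side drop [685.8 317.4  -0. ]
side tin [649.7 186.6  26. ]
```

Scene and side agree: the mill is at about (507,45) and the scoop's lip points to -x. Lid A at (480,-109) is 492 mm from the base and lid B is 349 mm away, so A is the one meant. Next I'll take close wrist views.

Run:
```python
from h import *
q=down(np.pi)
ctrl.reach([470,272,180],q); wrist("w_scoop")
ctrl.reach([500,-25,250],q); wrist("w_mill")
print(ctrl.get_time())
```

```text
2.625
```

View pics/w_scoop.png

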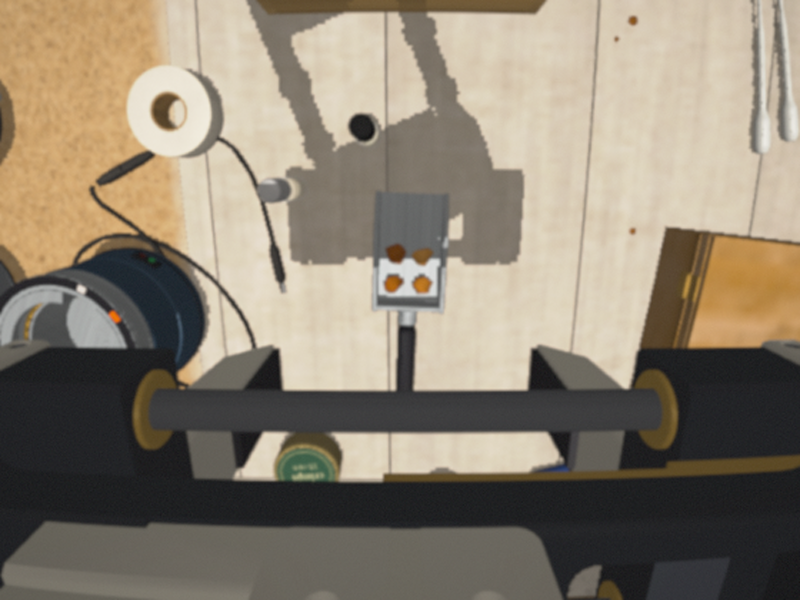

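View pics/w_mill.png

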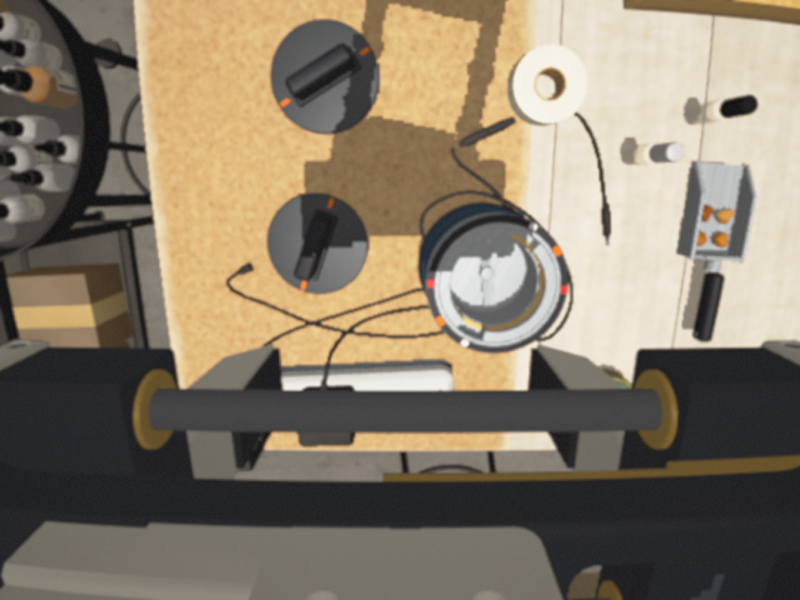

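w_scoop: the pan lip runs (377,193)–(448,194), the pan back is at y≈310, the handle spans (407,325) to (405,390), and the lumps are at (408,268). w_mill: the mill mouth is at about (496,278), with white marks (532,226)/(465,343) and orange marks (558,250)/(441,321). Lid A has its pointers at (331,203)/(304,286).

Run:
```python
from h import *
np.set_printoptions(precision=1,suppress=True)
W=wcam("w_scoop");M=wcam("w_mill");k=.7
def pr(C,n,l,z):
    P=[onz(C,np.array(p)*k,z) for p in l]; m=np.mean(P,0); d=P[0]-P[-1]
    print(n,[x[:2] for x in P],"mid",m[:2],"len",np.linalg.norm(d),"ang",np.degrees(np.arctan2(d[1],d[0])))
pr(W,"lip",[(377,193),(448,194)],8); pr(W,"back",[(373,310),(443,310)],27); pr(W,"handle",[(407,326),(405,390)],34)
pr(M,"handle",[(714,273),(706,338)],34);pr(M,"lip",[(697,162),(754,164)],8)
pr(M,"white",[(532,226),(465,343)],104);pr(M,"orange",[(558,250),(441,321)],104);pr(M,"red",[(564,289),(431,284)],104)
pr(M,"ptr",[(331,203),(304,286)],19);pr(M,"bartop",[(327,212),(305,276)],51);pr(M,"disc lr",[(267,243),(368,243)],19);pr(M,"disc ud",[(318,193),(318,294)],19)
pr(M,"silv",[(677,152)],80);pr(M,"blk",[(751,104)],80);pr(W,"silv",[(268,190)],80);pr(W,"blk",[(361,127)],80)
# colour blobs raw wrist
im=cv2.imread("pics/w_mill_raw.png"); hsv=cv2.cvtColor(im,cv2.COLOR_BGR2HSV)
for n,lo,hi in [("or",(5,170,150),(14,255,255)),("red",(0,170,120),(4,255,255)),("red2",(170,150,120),(180,255,255)),("wh",(0,0,215),(180,40,255))]:
    m=cv2.inRange(hsv,lo,hi); m[235:]=0
    c=cv2.connectedComponentsWithStats(m)
    for s,ce in zip(c[2][1:],c[3][1:]):
        if 180<ce[0]<410 and 4<s[4]<80: print(n,s[4],ce/ k)
```

```text
lip [array([411.5, 250.7]), array([412.2, 305.9])] mid [411.8 278.3] len 55.24966782500122 ang -90.73960476509501
back [array([500.6, 247.4]), array([500.6, 302.3])] mid [500.6 274.8] len 54.92392449618113 ang -89.9975207524158
handle [array([511.5, 274. ]), array([565.9, 272.5])] mid [538.7 273.2] len 54.41466580612109 ang 178.39481282747337
handle [array([512.8, 267.2]), array([577.6, 270.5])] mid [545.2 268.8] len 64.81312333753996 ang -177.0561286896454
lip [array([411.4, 251.4]), array([411. , 310.8])] mid [411.2 281.1] len 59.389816566814595 ang -89.60691469822102
white [array([464.4,  69.7]), array([555.8,  23.1])] mid [510.1  46.4] len 102.58908323042755 ang 153.0396939158748
orange [array([482.1,  90.6]), array([537.8,   3.9])] mid [509.9  47.2] len 103.0358126208649 ang 122.69218638725657
red [array([512.1,  97.8]), array([508.4,  -4.3])] mid [510.3  46.7] len 102.20534256059703 ang 87.93353158825975
ptr [array([452.5, -91.1]), array([ 529.8, -119.7])] mid [ 491.1 -105.4] len 82.4712455067868 ang 159.70929091197587
bartop [array([458.3, -89.8]), array([ 513.4, -111.2])] mid [ 485.9 -100.5] len 59.13643756250355 ang 158.73815143344197
disc lr [array([ 488.7, -152.3]), array([489. , -58.1])] mid [ 488.9 -105.2] len 94.17751563314093 ang -90.14380128001312
disc ud [array([ 443.5, -102.6]), array([ 537.6, -106.7])] mid [ 490.6 -104.7] len 94.23517881477537 ang 177.50496672427397
silv [array([407.6, 188.2])] mid [407.6 188.2] len 0.0 ang 0.0
blk [array([368.6, 246.1])] mid [368.6 246.1] len 0.0 ang 0.0
silv [array([407. , 186.3])] mid [407.  186.3] len 0.0 ang 0.0
blk [array([369.8, 245.6])] mid [369.8 245.6] len 0.0 ang 0.0
or 15 [284.3 101.5]
or 15 [556.3 250.2]
or 11 [303.  284.4]
or 5 [441.1 323.1]
red 10 [430.  281.7]
red 15 [563. 289.]
wh 6 [534.8 226.4]
wh 66 [559.1 316.3]
```

```bash
cat >> h.py <<'E'
MILL=np.array([510,46.7,105.]); MY=np.radians(152.9)
def scoop_pose(lip,head,phi):
    """TCP pos, quat for scoop lip at 'lip', heading head, tipped phi, tool x = f"""
    f=np.array([np.cos(head),np.sin(head),0]); u=np.array([0,0,1.]); 
    xs=f*np.cos(phi)-u*np.sin(phi); zs=f*np.sin(phi)+u*np.cos(phi)
    g=np.array(lip)-130*xs+22*zs
    Rm=np.stack([xs,np.cross(-zs,xs),-zs],1)
    return g-19*zs, R.from_matrix(Rm).as_quat()
E
python3 - <<'E'
from h import *
for hd in [177.7,150,200,225]:
    h=np.radians(hd); f=np.array([np.cos(h),np.sin(h),0]); o=[]
    for ph in [0,15,30,45,58]:
        p,q=scoop_pose(MILL-18*f+[0,0,25],h,np.radians(ph)); s=kinematics.solve_ik(p,q); o.append(None if s is None else np.round(s,2).tolist())
    print(hd,o)
h=np.radians(177.7); q=down(h)
ctrl.set_gripper(50)
ctrl.reach([541,273.3,110],q)
ctrl.move_l([541,273.3,40],150,q); wrist("pre")
ctrl.move_l([541,273.3,6],80,q,stop_force=8)
ctrl.set_gripper(0,grasp_force=50)
print(ctrl.get_opening(),ctrl.get_grip_force(),ctrl.get_tcp_pos())
ctrl.move_l([541,273.3,40],60,q)
wrist("held"); print(ctrl.get_time(),ctrl.get_opening(),ctrl.get_tcp_pos())
E
```

```text
177.7 [[-0.05, 0.63, 1.2, -0.0, 1.31, -1.58], [-0.06, 0.44, 1.47, 0.01, 0.97, -1.59], [-0.06, 0.27, 1.75, 0.02, 0.6, -1.6], None, None]
150 [[-0.16, 0.6, 1.27, -0.0, 1.28, -1.21], [-0.1, 0.43, 1.5, -0.13, 0.98, -1.09], [-0.01, 0.29, 1.72, -0.39, 0.7, -0.82], [0.11, 0.2, 1.94, -0.97, 0.53, -0.2], None]
200 [[0.03, 0.63, 1.21, -0.0, 1.31, -1.89], [-0.02, 0.44, 1.48, 0.11, 0.98, -1.99], [-0.1, 0.27, 1.74, 0.35, 0.68, -2.25], [-0.21, 0.15, 2.0, 0.97, 0.47, -2.9], [-0.34, 0.11, 2.22, 1.7, 0.58, 2.58]]
225 [[0.12, 0.59, 1.29, -0.0, 1.27, -2.24], [0.01, 0.42, 1.5, 0.21, 1.04, -2.44], [-0.14, 0.29, 1.72, 0.54, 0.88, -2.79], [-0.32, 0.22, 1.92, 0.98, 0.87, 3.0], [-0.5, 0.22, 2.07, 1.29, 1.01, 2.58]]
0.5138090911614246 0.0 [541.00012907 273.3070239    6.00530982]
7.65 0.5731125054741185 [540.72235261 273.19618909  39.72520631]
```

View pics/held.png

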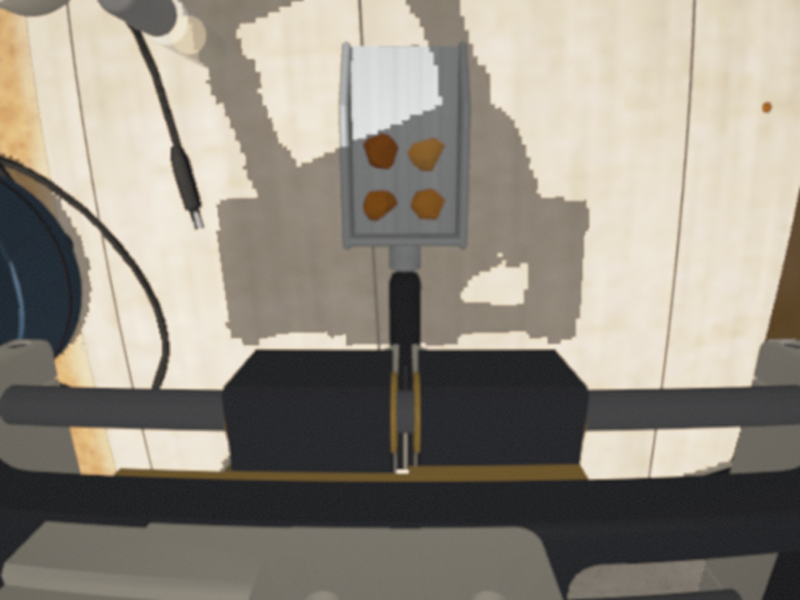

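The grip closed on nothing (opening 0.5 mm). The picture shows the pan back at (405,242), the lip at (405,45) and the handle top running from (405,272) down to the fingers at about (403,350). I'll measure where the scoop is now and compare it with the pre-grasp picture.

Run:
```python
from h import *
np.set_printoptions(precision=1,suppress=True)
H=wcam("held");k=.7
for n,p,z in [("lipL",(345,43),8),("lipR",(467,43),8),("backL",(345,246),27),("backR",(466,246),27),("hfront",(405,272),34),("hfingers",(405,345),34)]:
    print(n,onz(H,np.array(p)*k,z)[:2], onz(H,np.array(p)*k,z+34)[:2])
print(proj(H,[[541,273,20],[541,273,40]])/k)
a=cv2.imread("pics/pre.png");b=cv2.imread("pics/held.png")
cv2.imwrite("pics/cmp.png",np.hstack([a[200:600,200:600],b[200:600,200:600]]))
```

```text
lipL [410.4 250.9] [419.6 254.5]
lipR [412.5 306.1] [421.4 301.5]
backL [500.5 247.3] [495.8 251.9]
backR [502.7 302.1] [497.6 297.7]
hfront [512.2 274. ] [505.4 274.3]
hfingers [546.5 272.7] [533.9 273.1]
[[405.2 324.3]
 [405.3 338. ]]
```

View pics/cmp.png

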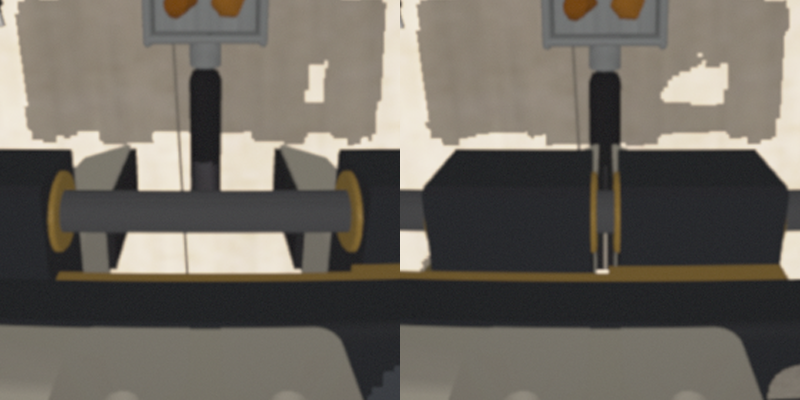

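The scoop hasn't moved at all. I'll retry, closing in steps while watching the opening, with a side picture for reference.

Run:
```python
from h import *
q=down(np.radians(177.7))
ctrl.set_gripper(50); print(ctrl.get_opening())
print(ctrl.move_l([541,273.3,6],80,q,stop_force=8),ctrl.get_tcp_pos())
for o in [30,20,16,13]:
    ctrl.set_gripper(o,grasp_force=30); print(o,ctrl.get_opening(),ctrl.get_grip_force(),ctrl.get_contact_force().round(1) if hasattr(ctrl.get_contact_force(),'round') else ctrl.get_contact_force())
im=cv2.cvtColor(cams.grab_frame("side"),cv2.COLOR_RGB2BGR)
cv2.imwrite("pics/side2.png",cv2.resize(im[230:340,190:350],None,fx=5,fy=5,interpolation=cv2.INTER_CUBIC))
print(ctrl.get_time())
```

```text
49.99795734851892
False [540.99420061 273.30683042   5.77758641]
30 30.062446967401613 0.0 [-0.2 -0.2  0.3]
20 20.026647748800343 0.0 [-0.2 -0.4 -0.4]
16 16.040188231545933 0.0 [-0.5 -1.  -0.1]
13 12.921024084545211 0.0 [-0.3 -0.5 -0.1]
10.8583
```

View pics/side2.png

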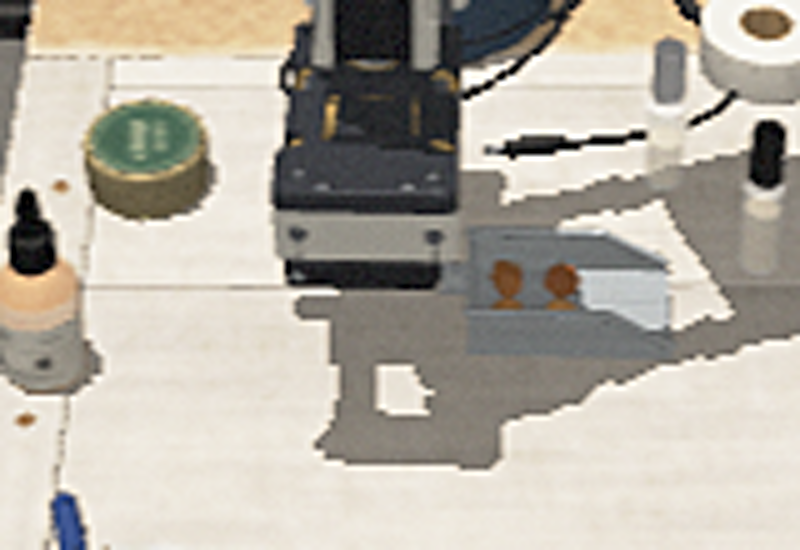

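Checking the wrist pictures, at 50 mm opening the visible finger ends span about 140 px, where 112 px would be expected at the TCP depth. The finger ends therefore seem to be about 40 mm short of the stated TCP, above the handle. I'll test this by touching bare bench with closed fingers, gently.

Run:
```python
from h import *
q=down(np.radians(177.7))
ctrl.move_l([541,273.3,110],200,q)
ctrl.set_gripper(2)
ctrl.move_l([450,335,60],200,q)
print(ctrl.move_l([450,335,8],100,q,stop_force=4),ctrl.get_tcp_pos())
print(ctrl.move_l([450,335,-45],25,q,stop_force=4),ctrl.get_tcp_pos(),ctrl.get_contact_force())
ctrl.move_l([450,335,60],200,q); print(ctrl.get_time())
```

```text
False [450.61982724 334.97083571   8.35602961]
True [449.98923092 334.96713874 -36.62230497] [-0.94661727 -0.34703507  6.36731598]
15.6083
```

Confirmed: the finger ends touch the bench at TCP reading -36.6, so the real tips lie about 36 mm short of the reported TCP. I'll use a grasp point 55 mm behind the TCP and recheck reach.

```bash
cat >> h.py <<'E'
G=55. # grasp point behind reported TCP (fingers 36 mm short)
def scoop_pose(lip,head,phi,flip=True):
    f=np.array([np.cos(head),np.sin(head),0]); u=np.array([0,0,1.])
    xs=f*np.cos(phi)-u*np.sin(phi); zs=f*np.sin(phi)+u*np.cos(phi)
    g=np.array(lip)-130*xs+22*zs; tx=-xs if flip else xs
    return g-G*zs, R.from_matrix(np.stack([tx,np.cross(-zs,tx),-zs],1)).as_quat()
E
python3 - <<'E'
from h import *
print("grasp",kinematics.solve_ik([541,273.3,-30],down(np.radians(-2.3))))
for hd in [177.7,200,215,230,245,265]:
    h=np.radians(hd); f=np.array([np.cos(h),np.sin(h),0]); print(hd)
    for ph in [0,15,30,45,55]:
        p,q=scoop_pose(MILL-18*f+[0,0,25],h,np.radians(ph)); s=kinematics.solve_ik(p,q); print(ph,p.round(),None if s is None else np.round(s,2).tolist())
E
```

```text
grasp [ 3.41394373e-01  7.27350422e-01  1.52786477e+00 -4.44089210e-16
  8.86377466e-01  1.95233327e+00]
177.7
0 [658.  41.  97.] [-0.05, 0.66, 1.24, -0.0, 1.23, 1.56]
15 [662.  41. 132.] [-0.06, 0.49, 1.5, 0.01, 0.9, 1.55]
30 [657.  41. 166.] [-0.06, 0.34, 1.75, 0.02, 0.54, 1.54]
45 [643.  41. 199.] None
55 [630.  42. 218.] None
200
0 [649.  97.  97.] [0.03, 0.66, 1.25, -0.0, 1.23, 1.25]
15 [653.  99. 132.] [-0.02, 0.49, 1.5, 0.12, 0.91, 1.15]
30 [648.  97. 166.] [-0.08, 0.34, 1.74, 0.37, 0.61, 0.88]
45 [635.  92. 199.] [-0.18, 0.23, 1.98, 1.07, 0.42, 0.15]
55 [622.  88. 218.] [-0.25, 0.2, 2.14, 1.7, 0.49, -0.52]
215
0 [631. 132.  97.] [0.09, 0.64, 1.29, -0.0, 1.21, 1.05]
15 [635. 134. 132.] [0.01, 0.48, 1.51, 0.18, 0.94, 0.88]
30 [630. 131. 166.] [-0.1, 0.34, 1.73, 0.52, 0.72, 0.53]
45 [619. 123. 199.] [-0.24, 0.26, 1.95, 1.07, 0.65, -0.07]
55 [608. 115. 218.] [-0.34, 0.24, 2.08, 1.43, 0.74, -0.49]
230
0 [605. 160.  97.] [0.14, 0.6, 1.36, -0.0, 1.18, 0.83]
15 [608. 163. 132.] [0.03, 0.46, 1.54, 0.24, 0.98, 0.61]
30 [605. 159. 166.] [-0.11, 0.35, 1.72, 0.59, 0.85, 0.24]
45 [596. 149. 199.] [-0.28, 0.29, 1.89, 1.01, 0.87, -0.23]
55 [587. 138. 218.] [-0.4, 0.3, 2.0, 1.24, 0.97, -0.52]
245
0 [573. 181.  97.] [0.18, 0.56, 1.44, -0.0, 1.14, 0.61]
15 [574. 185. 132.] [0.05, 0.44, 1.57, 0.27, 1.02, 0.35]
30 [572. 180. 166.] [-0.12, 0.36, 1.7, 0.61, 0.99, 0.0]
45 [566. 167. 199.] [-0.3, 0.34, 1.82, 0.92, 1.07, -0.36]
55 [561. 155. 218.] [-0.41, 0.36, 1.89, 1.08, 1.19, -0.58]
265
0 [523. 194.  97.] [0.22, 0.49, 1.56, -0.0, 1.09, 0.31]
15 [523. 198. 132.] [0.06, 0.41, 1.63, 0.29, 1.08, 0.01]
30 [523. 193. 166.] [-0.12, 0.38, 1.68, 0.57, 1.17, -0.28]
45 [522. 179. 199.] [-0.29, 0.41, 1.72, 0.8, 1.32, -0.53]
55 [520. 166. 218.] [-0.4, 0.45, 1.73, 0.91, 1.44, -0.67]
```

Run:
```python
from h import *
q=down(np.radians(-2.3))
ctrl.set_gripper(50)
ctrl.reach([541,273.3,70],q)
print(ctrl.move_l([541,273.3,-30],100,q,stop_force=8),ctrl.get_tcp_pos())
ctrl.set_gripper(5,grasp_force=45)
print(ctrl.get_opening(),ctrl.get_grip_force(),ctrl.get_contact_force())
ctrl.move_l([541,273.3,0],60,q)
ctrl.move_l([541,273.3,110],120,q)
print(ctrl.get_opening(),ctrl.get_grip_force(),ctrl.get_contact_force(),ctrl.get_tcp_pos(),ctrl.get_time())
im=cv2.cvtColor(cams.grab_frame("side"),cv2.COLOR_RGB2BGR)
im2=cv2.cvtColor(cams.grab_frame("scene"),cv2.COLOR_RGB2BGR)
cv2.imwrite("pics/lift.png",np.hstack([cv2.resize(im[150:340,170:360],(400,400),interpolation=cv2.INTER_CUBIC),cv2.resize(im2[110:310,150:350],(400,400),interpolation=cv2.INTER_CUBIC)]))
```

```text
False [541.5810064  273.51548742 -29.28499131]
14.668368758118508 44.995583295822144 [ 0.35931051 -0.65656772  1.41400125]
14.696171510317393 44.99512016773224 [-0.83674136  0.34276802 -1.72028351] [540.40849879 273.06694803 109.07534275] 22.575
```

View pics/lift.png

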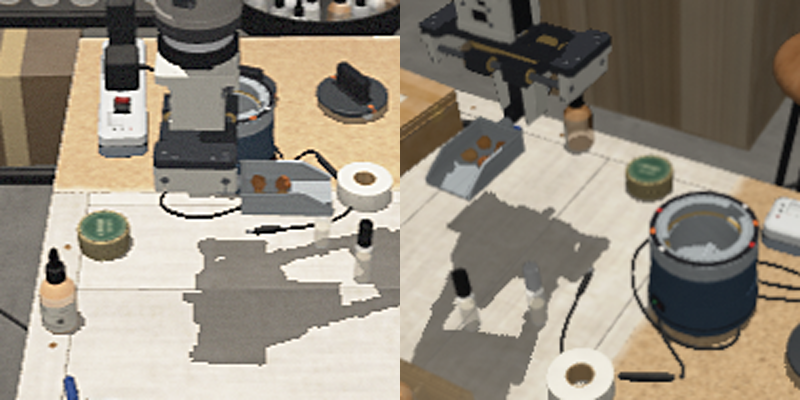

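The scoop is held level with all four lumps in it. Now pouring.

Run:
```python
from h import *
h=np.radians(245); f=np.array([np.cos(h),np.sin(h),0]); L=MILL-18*f+[0,0,22]
p,q=scoop_pose(L+[0,0,25],h,0); ctrl.reach(p,q)
p,q=scoop_pose(L,h,np.radians(8)); ctrl.move_l(p,150,q)
for ph in [16,22,28,36,46,55]:
    p,q=scoop_pose(L,h,np.radians(ph)); ctrl.move_l(p,60 if ph<30 else 90,q); 
print(ctrl.get_time(),ctrl.get_opening()); ctrl.dwell(.2)
a=cams.grab_frame("scene");b=cams.grab_frame("side")
p,q=scoop_pose(L,h,np.radians(30)); ctrl.move_l(p,150,q)
p,q=scoop_pose(L+[0,0,40],h,0); ctrl.move_l(p,180,q)
c=cams.grab_frame("side");d=cams.grab_frame("scene")
print(ctrl.get_time(),ctrl.get_opening(),ctrl.get_contact_force())
S=proj(cam("scene"),MILL[None])[0].astype(int);D=proj(cam("side"),MILL[None])[0].astype(int)
cr=lambda i,c,r:cv2.resize(cv2.cvtColor(i,cv2.COLOR_RGB2BGR)[max(0,c[1]-r):c[1]+r,c[0]-r:c[0]+r],(300,300),interpolation=cv2.INTER_CUBIC)
cv2.imwrite("pics/pour.png",np.vstack([np.hstack([cr(a,S,60),cr(b,D,60)]),np.hstack([cr(d,S,60),cr(c,D,60)])]))
```

```text
26.5583 14.652538293688496
28.4 14.596299017380067 [ 0.17986028 -0.15881432 -0.85237091]
```

View pics/pour.png

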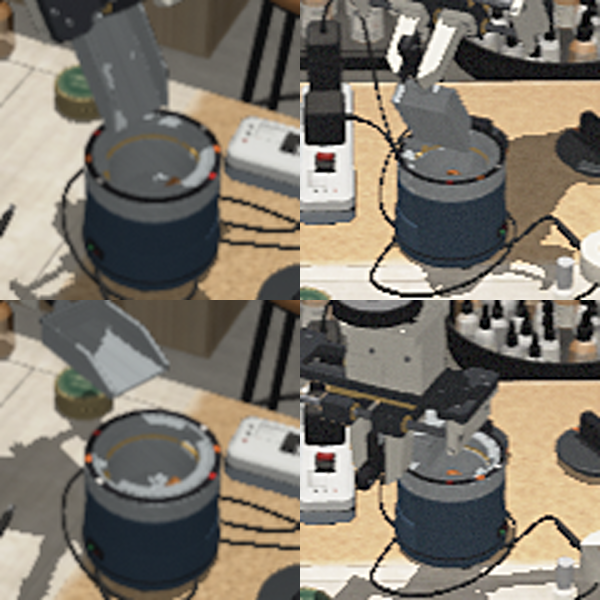

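Poured: the scoop is empty and amber shows inside the bowl. Next I'll lay the scoop back and view the lid and mill together.

Run:
```python
from h import *
q=down(np.radians(-2.3))
ctrl.reach([541,273.3,60],q)
ctrl.move_l([541,273.3,-20],130,q)
print(ctrl.move_l([541,273.3,-30.5],25,q,stop_force=3),ctrl.get_tcp_pos(),ctrl.get_contact_force(),ctrl.get_time())
ctrl.set_gripper(40)
ctrl.move_l([541,273.3,70],150,q)
ctrl.reach([560,-40,160],down(np.pi)); wrist("lidv")
print(ctrl.get_time())
im=cv2.imread("pics/lidv_raw.png"); cv2.imwrite("pics/lidv.png",cv2.resize(im[40:300,100:447],(800,600),interpolation=cv2.INTER_CUBIC))
```

```text
True [541.16999785 273.3144536  -30.22358071] [0.03137661 0.06973416 5.34164968] 30.8333
35.4583
```

View pics/lidv.png

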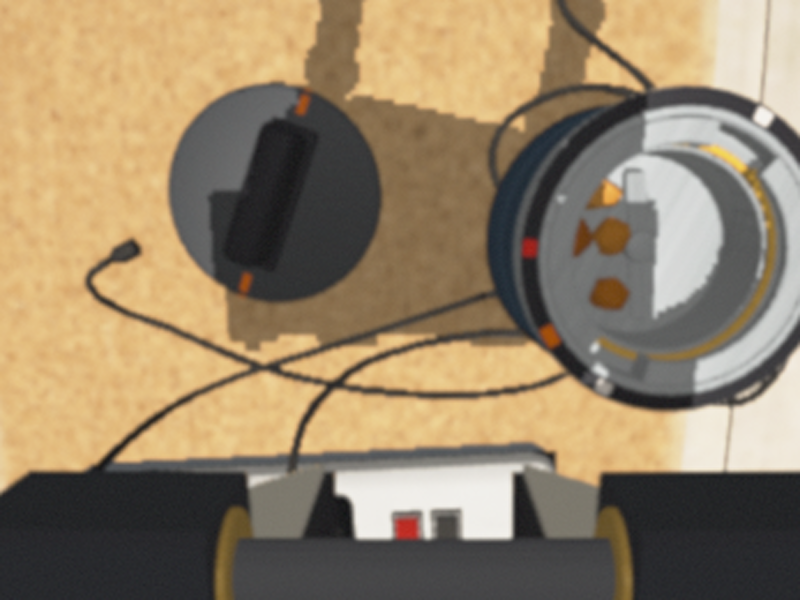

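The lid's pointers are at (303,103)/(245,284), with disc edges x 168–381 and y 84–301. The mill's white marks are at (764,117)/(600,382), orange at (549,335) and red at (530,247). All four lumps lie in the bowl.

Run:
```python
from h import *
np.set_printoptions(precision=1,suppress=True)
C=wcam("lidv"); s=lambda p:(100+p[0]*347/800,40+p[1]*260/600)
def pr(n,l,z):
    P=[onz(C,s(p),z)[:2] for p in l]; d=P[0]-P[-1]; print(n,np.mean(P,0),np.linalg.norm(d),np.degrees(np.arctan2(d[1],d[0])),P)
pr("ptr",[(303,103),(245,284)],19); pr("disc x",[(168,192),(381,192)],19); pr("disc y",[(275,84),(275,301)],19)
pr("bar top",[(296,125),(249,262)],51)
pr("white",[(764,117),(600,382)],104); pr("or-red",[(549,335),(530,247)],104)
t=np.linspace(0,2*np.pi,40)
# orient of lid / reach check
for y in [159.3,-20.7]:
    for yy in [y+90,y-90]:
        q=down(np.radians(y)); 
    print(y,kinematics.solve_ik([490,-105,41-55],down(np.radians(y))),[None if (a:=kinematics.solve_ik([510,46.7,105+28-55],down(np.radians(152.9-d+(180 if y<0 else 0))))) is None else a.round(2) for d in (0,35)])
```

```text
ptr [ 490.6 -105.9] 82.67316046556363 159.4829875417252 [array([451.9, -91.4]), array([ 529.3, -120.4])]
disc x [ 488.9 -105.5] 94.13775986024777 -90.46591122751627 [array([ 488.5, -152.6]), array([489.2, -58.4])]
disc y [ 490.5 -105.2] 93.17097527054854 177.5694893256457 [array([ 443.9, -103.2]), array([ 537. , -107.1])]
bar top [ 490.2 -100.1] 57.01751603776682 158.2891353272012 [array([463.8, -89.6]), array([ 516.7, -110.7])]
white [509.1  46.2] 101.6986482991373 151.00874203753287 [array([464.6,  70.9]), array([553.6,  21.6])]
or-red [522.2  -0.8] 30.622008197558692 14.277980615975322 [array([537.,   3.]), array([507.4,  -4.6])]
159.3 [-0.4  0.6  1.8 -0.   0.7 -1.6] [array([-0.1,  0.4,  1.7, -0. ,  1. , -1.2]), array([-0.1,  0.4,  1.7, -0. ,  1. , -0.6])]
-20.7 [-0.4  0.6  1.8 -0.   0.7  1.6] [array([-0.1,  0.4,  1.7, -0. ,  1. ,  2. ]), array([-0.1,  0.4,  1.7, -0. ,  1. ,  2.6])]
```

Lid A is at (490.4,-105.6) with yaw 159.4°, and the mill at (509.7,46.5) with yaw 152.4°. A full-depth grasp would bring the gripper body against the mill's collar, so I'll grip only the top 11 mm of the bar.

Run:
```python
from h import *
np.set_printoptions(precision=2,suppress=True)
q=down(np.radians(159.4)); P=[490.4,-105.6]
ctrl.reach(P+[50],q)
print(ctrl.move_l(P+[4],60,q,stop_force=5),ctrl.get_tcp_pos(),ctrl.get_contact_force())
ctrl.set_gripper(8,grasp_force=50)
print(ctrl.get_opening(),ctrl.get_grip_force(),ctrl.get_tcp_pos(),ctrl.get_contact_force())
ctrl.move_l(P+[30],60,q)
print(ctrl.get_opening(),ctrl.get_grip_force(),ctrl.get_contact_force())
ctrl.move_l(P+[140],180,q)
q=down(np.radians(152.4)); ctrl.reach([509.7,46.5,140],q)
wrist("over"); print(ctrl.get_opening(),ctrl.get_tcp_pos(),ctrl.get_time())
```

```text
False [ 490.65 -105.71    4.18] [-0.01 -0.37  0.02]
15.351092893028037 49.9997216463089 [ 490.49 -105.7     4.13] [-0.56 -0.59  0.36]
15.48741441910687 49.99855577945709 [-0.74 -0.08 -0.83]
15.351226133664754 [509.26  45.98 139.09] 39.5833
```

Run:
```python
from h import *
np.set_printoptions(precision=2,suppress=True)
q=down(np.radians(152.4)); c=np.array([509.7,46.5])
ctrl.move_l([*c,116],120,q)
print(ctrl.move_l([*c,95.5],25,q,stop_force=6),ctrl.get_tcp_pos(),ctrl.get_contact_force(),ctrl.get_ft_torque(),ctrl.get_opening(),ctrl.get_time())
```

```text
True [509.37  46.55  96.08] [ 0.2  -0.87  4.09] [-0.03  0.   -0.  ] 15.055279026730734 40.6917
```

It stopped at 96.1, which is exactly the seated height. Now turning clockwise in steps and watching the moment.

Run:
```python
from h import *
np.set_printoptions(precision=3,suppress=True)
ctrl.dwell(.2)
p=np.array([509.5,46.5,96.0])
for d in [6,12,18,24,30]:
    s=kinematics.solve_ik(p,down(np.radians(152.4-d))); ctrl.set_joints(s); ctrl.dwell(.1)
    print(d,ctrl.get_tcp_pos(),ctrl.get_contact_force(),ctrl.get_ft_torque(),ctrl.get_opening())
    r=R.from_quat(ctrl.get_tcp_rot()).as_matrix(); print(np.degrees(np.arctan2(r[1,0],r[0,0])))
ctrl.dwell(.3); wrist("turned"); a=cams.grab_frame("scene"); b=cams.grab_frame("side"); print(ctrl.get_time(),ctrl.get_grip_force())
S=proj(cam("scene"),MILL[None])[0].astype(int);D=proj(cam("side"),MILL[None])[0].astype(int)
cr=lambda i,c,r:cv2.resize(cv2.cvtColor(i,cv2.COLOR_RGB2BGR)[max(0,c[1]-r):c[1]+r,c[0]-r:c[0]+r],(400,400),interpolation=cv2.INTER_CUBIC)
cv2.imwrite("pics/fin.png",np.hstack([cr(a,S,50),cr(b,D,50)]))
for n,i,c in (("scene",a,S),("side",b,D)):
    hsv=cv2.cvtColor(i,cv2.COLOR_RGB2HSV); m=cv2.inRange(hsv,(3,150,120),(15,255,255))
    k=cv2.connectedComponentsWithStats(m); C=cam(n)
    for s,ce in zip(k[2][1:],k[3][1:]):
        if abs(ce-c).max()<60 and s[4]>2:
            w=onz(C,ce,108)[:2]-[509.7,46.5]; print(n,s[4],ce,"r",np.hypot(*w),"ang",np.degrees(np.arctan2(w[1],w[0])))
```

```text
6 [509.504  46.394  96.092] [-0.994 -1.236  3.475] [-0.105  0.193 -0.007] 15.64492125380864
146.5481420706584
12 [509.479  46.427  96.074] [-1.188 -1.164  4.749] [-0.18   0.244 -0.128] 15.496353822420248
140.58680504193327
18 [509.517  46.46   96.086] [-1.328 -1.445  4.62 ] [-0.215  0.275 -0.024] 15.426600366023274
134.59124512520398
24 [509.488  46.472  96.075] [-1.915 -1.035  4.745] [-0.184  0.335 -0.025] 15.458887806008766
128.54446201090343
30 [509.504  46.484  96.092] [-2.206 -1.089  4.872] [-0.199  0.288  0.024] 15.521164745741286
122.54465563969967
43.0917 50.00220000743866
scene 5 [321.8 219.4] r 39.5062122902155 ang -55.091492494183306
scene 8 [327.125 220.875] r 49.2891223445152 ang -61.83926091246126
side 3 [269. 186.] r 46.15484684902706 ang -60.84001830879426
side 3 [328. 186.] r 131.89076136424822 ang -162.9806779138098
side 4 [287.  201.5] r 36.07533586824308 ang 125.4292058014412
```

Run:
```python
from h import *
b=cv2.cvtColor(cams.grab_frame("side"),cv2.COLOR_RGB2BGR); a0=cv2.imread("pics/b0.png")
C=cam("side")
def hand(i):
    m=cv2.inRange(i,(0,0,0),(55,55,55)); m2=np.zeros_like(m); m2[272:296,240:285]=m[272:296,240:285]; ys,xs=np.nonzero(m2); return xs.mean(),ys.mean(),xs.min(),xs.max(),ys.min(),ys.max(),len(xs)
print(hand(a0),hand(b))
S=cam("scene")
for n,c,p in(("scene",S,(321.8,219.4)),("side",C,(287,201.5))):
    w=onz(c,p,111)[:2]-[509.7,46.5]; print(n,np.hypot(*w),np.degrees(np.arctan2(w[1],w[0])))
print(ctrl.get_time(),ctrl.get_grip_force(),ctrl.get_tcp_pos())
```

```text
(np.float64(262.26011560693644), np.float64(283.2543352601156), np.int64(247), np.int64(277), np.int64(279), np.int64(287), 173) (np.float64(262.14525139664806), np.float64(283.45251396648047), np.int64(247), np.int64(277), np.int64(279), np.int64(287), 179)
scene 38.812081838336255 -59.78274114092581
side 39.6451818361272 121.56166635793787
43.1417 50.00211954116821 [509.49201007  46.4902254   96.08413316]
```

The scoop lies where it started, flat. The lid pointers are at about 121°, and the orange mark is at about 122°. Handing in.

```bash
python3 -c "
from station import ctrl
print(ctrl.job_done())"
```

```text
the job is handed in; nothing more can be done
None
```

I handed the job in: the four lumps are in the bowl, the scoop lies flat on the bench, and the lid is seated and held at the pulse mark, at about 43 s of the 64 s allowed; no verdict came back.

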